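# Dispense the sugar cube into the mug

## Task

Set the mug upright on the worktop with its bowl under the spout of the sugar-cube dispenser. Then press the dispenser's plunger down past its soft first stop until it seats firmly on the stiffer second stop, without forcing it, and let it come all the way back up, so that the sugar cube ends up in the mug standing under the spout; leave the other things where they are.

Things in the scene. Friction and masses are not known exactly. Their poses are not given: they have to be found in the camera images.
- dispenser: steel sugar-cube dispenser, screwed down. Origin on the worktop, on the plunger's upright axis; spout toward its own -x. Round column 50 mm wide (foot 72, collar 56) up to z = 194 mm; from it a channel, 25 mm wide, open at the top, reaches to x = -101 mm, between z = 128 and 170 mm. Its last 26 mm have no floor. A pusher, moved only after the plunger's first stop, shoves the cube there
- plunger: black round cap, 42 mm wide, 14 mm thick, on top of the column; origin: centre of its upper face, 236 mm high when up. Slides straight down on a spring and returns by itself; 3 N to start, 0.12 N/mm more, 3 N step at the soft first stop, then 0.4 N/mm. 7 mm past that, at about 10 N, comes the second stop, 4.5 N/mm. Seat it with 14 N or more for a third of a second; over 24 N is forcing it
- plunger_travel (a joint): how far the plunger is pressed down, m; 0 = all the way up, 0.036 = the most it can travel. The stops are hidden and differ from start to start (first stop 8 to 16 mm down), so they must be felt; the cube drops just before the second stop
- spout (a point): middle of the spout's open lower mouth (20 mm x 26 mm), 128 mm over the worktop and 85 mm in front (-x) of the dispenser's axis
- mug: mug, dark grey above, white below, 97 mm high, 0.2 to 0.33 kg; bowl 82 mm across outside, wall about 4 mm. Origin level with its underside, z up; the bowl's axis is at y = +15 mm, the handle toward -y: an upright bar 14 mm thick (along x), y = -57 to -39 mm, z = 19 to 92 mm, to be gripped from above; broad arms (32 mm) join it to the bowl at z = 11 to 27 and 76 to 92 mm, y above -39 mm
- mug_bowl (a point): point on the axis of the mug's bowl, level with its underside
- sugar_cube: white sugar cube, 14 mm, 10 g, lying on the floor of the dispenser's channel (144 mm over the worktop) in front of the pusher; origin at the centre of its underside
- onion: brown onion 78 mm wide, 85 mm high, a bystander; origin centre of underside
- jam_jar: glass jar of pink jam with a yellow lid, 66 mm in diameter, 100 mm high, a bystander; origin centre of underside
- teaspoon: steel teaspoon 139 mm long, a bystander; origin under its middle
- garlic: garlic bulb 60 mm wide, a bystander; origin centre of underside
Mind the look-alikes: they are no part of the job. Several things look just like the dispenser: the one meant starts farthest to the robot's left. What is shaped like the mug but green or red is not meant.

How it is judged:
On the way, in this order (a step that is already met when the one before it is completed fails the run):
1. the mug stands upright on the worktop with the spout over its bowl (horizontal distance between mug_bowl and spout below 0.025 m and height (world z) of mug below 0.004 m and angle between mug's own z axis and vertical below 0.1 rad and linear speed of mug below 0.02 m/s), for 0.2 s.
2. the plunger is pushed by the robot past the first stop and held against the second with at least 14 N (value of joint plunger_travel above 0.013 m and contact force between any of the fingers, the arm and plunger above 14 N), for 0.3 s.
At the end, for the whole second after the job is handed in: The plunger is back up (within 2 mm), the sugar cube lies at rest on the bottom of the mug, and the mug stands upright and still on the worktop with the axis of its bowl within 30 mm of the spout (value of joint plunger_travel below 0.002 m and horizontal distance between sugar_cube and mug_bowl below 0.038 m and z of sugar_cube in the frame of mug between 0 and 0.04 m and horizontal distance between mug_bowl and spout below 0.03 m and height (world z) of mug below 0.004 m and angle between mug's own z axis and vertical below 0.1 rad and linear speed of mug below 0.02 m/s and linear speed of sugar_cube below 0.03 m/s); the robot touches nothing.
It fails at once if the plunger is pushed with more than 24 N (contact force between any of the fingers, the arm and plunger above 24 N).
It fails at once if a bystander is moved by more than 30 mm (distance of any of onion, jam_jar, teaspoon, garlic from where it was at the start of the episode above 0.03 m).
It fails at once if the mug is tipped by more than 45 degrees (angle between mug's own z axis and vertical above 0.785 rad).
It also fails if it takes over 61 s, if anything falls off the work surface, if the arm or the gripper's body presses on something with over 40 N, if the wrist force passes 120 N, or if a joint passes its speed limit or range.

## Robot

A 6-joint arm with a two-finger parallel gripper is mounted at the origin on a cart in front of the work surface, level with it; the furniture and walls round the work are solid. World frame = base frame: x ahead of the robot, y to its left, z up, the work surface at z = 0. Lengths are in m, angles in rad, forces in N, time in s.
With the tool pointing down it reaches from about 0.35 to 0.975 m from the base axis. Payload 17.4 kg.
Tool frame: the origin (TCP) lies midway between the tips of the shut fingers; the grasp point (between the pads) lies 19 mm behind it; x points along the fingers, y is the direction in which the jaws open and shut, and the axes are right-handed (so a half turn about x gives the same grasp; the last joint's range is limited). The gripper opens to 85 mm and grips with 20 to 120 N. Pads are 22 mm wide; open, the fingers measure 114 mm over their backs; the gripper's body (76 mm by 85 mm) begins 54 mm behind the grasp point. The pads swing forward as they close: fully open they stand 13 mm farther back than shut.
Start: joints at [-1.231, 0.116, 1.442, -0, 1.584, -0.038], TCP at [0.249, -0.627, 0.231] pointing down, gripper open.
Joint ranges: [-2.83, 2.83], [-0.83, 2.19], [0.07, 2.5], [-1.14, 4.28], [0.01, 3], [-2.97, 2.97]. Speed limits (rad/s): [1.89, 1.89, 2.22, 3.14, 3.14, 3.14].

## Interface

Orientations are given as a unit quaternion [w, x, y, z].
In Python, from cell import env gives the robot as it stands.
- The arm moves only by the tool arm_command, never from a script. Its arguments are lists of equal length, an entry for each row: "offset": the shift along the tool's x, y, z each as a share of 0.15 m, from -1 to 1, a list of three; "delta_rot": the turn, a rotation vector about the tool's x, y, z each as a share of 180 degrees, from -1 to 1, a list of three; "jaw": the opening, from 0 (shut) to 1 (fully open). In form: {"offset": [[tx, ty, tz], ...], "delta_rot": [[rx, ry, rz], ...], "jaw": [jaw, ...]}. A call has 1 to 10 rows; each row is the pose to reach, as a shift and turn from the pose measured when the call began, along the tool's axes at that moment, turning the shorter way round; what a row does not reach only later rows make up. A row lasts 1/12 s, in which the tool goes at most 41.7 mm and 7.16 degrees, less where a joint would pass 70% of its speed; a pose out of reach is approached as far as the arm can. A call with a number of a shift or a turn outside -1 to 1 is refused whole. A call with a gripper value outside its range is refused whole. The fingers move at their own pace and stop on an object; the grip force is fixed at half the most. Time passes only in rows, so rows that repeat a pose let the fingers close. It gives the time, the measured TCP pose, the force and the opening at its end, in the units of the state.
- env.observe(): the state, without advancing time (a new reading comes with each control period).
- env.camera(name): name is "side" or "top"; returns a dict with "image" (480x640x3 uint8, red, green, blue), "z_map" (480x640 float32, m along the optical axis (not along the pixel's ray), 0 where there is no reading), "mtx" (3x3 intrinsics, pixels), "k1" (the pictures are not rectified: a ray, as slopes to the right and down, at radius r is drawn at 1 + k1 r^2 times it, then the intrinsics apply), "world_to_cam" (4x4, takes a point from world to camera coordinates). Camera axes: x right, y up, looking along -z (the intrinsics and any distortion apply to the point x, -y, -z); pixel columns grow to the right and rows downward; lengths in m; the calibration is good to about 2 mm. A picture is of the moment at which its call begins.
- env.close_job(): hands the job in, once; it reports no verdict.
Trained networks look in the newest picture that a camera, given by its name, has taken for a name from the list of things; names that differ only in an ending like _2 or _b are one class to them, and where a whole thing is asked for, a point or a joint stands for the part that bears it (a point fixed in the world has none). Each returns a list of dicts, best first, with "confidence" (0 to 1); they miss things now and then, are a little off and sometimes report something else, mostly with a low value. They report only what shows in the picture. A call takes as long as a camera call. They do not tell look-alikes from the thing itself.
- env.search_frame(camera, thing): "extent" ([centre column, centre row, width, height] in pixels, round what is visible of it).
The state is a dict: "time_s": time; "q": joint angles; "qd": joint speeds; "tau": joint torques, N m; "eef_pos": TCP position; "tool_rot": TCP orientation; "force": force on the tool from outside, world axes, zero at the start; "ft_torque": the same for the moment, N m; "opening": finger opening in m.
Only numpy, scipy, OpenCV 4.12 (cv2) and the standard library are available. Lean on these libraries where they do the work, as an engineer would, in place of code of your own. Each camera call takes 0.05 s, during which the arm holds its last target. There are 200 camera calls.

## Working session

There is one attempt and no reset: what is moved stays moved. The work goes in short steps, Python scripts to look and compute and a tool call to move; the robot and the scene stay as the last step left them, time stands still between calls to the robot, and variables do not carry over. Pictures are saved under pics/ and viewed, about 8 in all and at most 12, crops included, and the job is handed in when it is done.

Besides the shell and the picture viewer there is one more tool, called after "Request:" as name(argument=value, ...), one argument or row to a line, values as JSON. arm_command: Moves the arm, as the interface text tells. Shift numbers are shares of 0.15 m and turn numbers shares of 180 degrees, none past 1 either way. Its arguments: {"type":"object","properties":{"offset":{"type":"array","items":{"type":"array","items":{"type":"number","minimum":-1,"maximum":1}}},"delta_rot":{"type":"array","items":{"type":"array","items":{"type":"number","minimum":-1,"maximum":1}}},"jaw":{"type":"array","items":{"type":"number"}}},"required":["offset","delta_rot","jaw"]}

```bash
mkdir -p pics; ls; cat > h.py <<'E'
import numpy as np, cv2
from cell import env
def unproj(c,u,v,z):
    K=np.array(c["mtx"]);xd=(u-K[0,2])/K[0,0];yd=(v-K[1,2])/K[1,1]
    rd=np.hypot(xd,yd);r=rd
    for _ in range(20): r=rd/(1+c["k1"]*r*r)
    s=np.where(rd>0,r/np.maximum(rd,1e-9),1);x=xd*s;y=yd*s
    P=np.stack([x*z,-y*z,-z,np.ones_like(z)],-1)
    return (P@np.linalg.inv(np.array(c["world_to_cam"])).T)[...,:3]
def cloud(c):
    v,u=np.mgrid[0:480,0:640].astype(float)
    return unproj(c,u,v,c["z_map"].astype(float))
def save(img,n): cv2.imwrite("pics/"+n,cv2.cvtColor(img,cv2.COLOR_RGB2BGR))
E
python3 - <<'E'
from h import *
for n in("top","side"):
    c=env.camera(n);save(c["image"],n+"1.png");P=cloud(c)
    print(n,np.linalg.inv(c["world_to_cam"])[:3,3].round(2))
    for t in("dispenser","plunger","mug","onion","jam_jar","teaspoon","garlic","sugar_cube"):
        for d in env.search_frame(n,t):
            if d["confidence"]<.2: continue
            e=d["extent"];u,v=int(e[0]),int(e[1])
            print(t,round(d["confidence"],2),np.round(e),P[min(v,479),min(u,639)].round(3))
print(env.observe())
E
```

```text
pics
top [ 0.38 -0.18  1.73]
dispenser 0.78 [274. 296.  27.  40.] [ 0.367 -0.088  0.196]
dispenser 0.76 [353. 314.  24.  57.] [ 0.321 -0.298 -0.01 ]
dispenser 0.57 [226. 228.  35.  54.] [0.539 0.044 0.146]
plunger 0.71 [357. 300.  18.  15.] [ 0.361 -0.29   0.242]
plunger 0.66 [271. 287.  19.  15.] [ 0.388 -0.08   0.239]
plunger 0.54 [212. 211.  20.  14.] [0.571 0.067 0.235]
mug 0.89 [350. 233.  42.  31.] [ 0.545 -0.283  0.005]
mug 0.88 [483. 306.  33.  31.] [ 0.345 -0.662  0.012]
mug 0.85 [403. 269.  34.  40.] [ 0.446 -0.435  0.006]
onion 0.83 [320. 185.  29.  26.] [ 0.667 -0.198  0.079]
onion 0.58 [352. 234.  40.  32.] [ 0.541 -0.288  0.012]
jam_jar 0.72 [160. 209.  29.  21.] [0.595 0.235 0.096]
teaspoon 0.58 [163. 268.  30.  41.] [0.44  0.243 0.002]
garlic 0.72 [391. 185.  22.  15.] [ 0.678 -0.394  0.039]
side [ 0.09 -1.41  0.76]
dispenser 0.95 [306. 226.  37.  73.] [0.529 0.033 0.141]
dispenser 0.6 [272. 288.  59.  91.] [ 0.252 -0.665  0.34 ]
dispenser 0.27 [377. 279.  24.  21.] [ 0.654 -0.229  0.054]
plunger 0.59 [314. 198.  11.  16.] [0.562 0.051 0.224]
mug 0.83 [323. 398.  54. 
[... 254 characters left out ...]
rlic 0.62 [411. 316.  22.  22.] [ 0.667 -0.418  0.04 ]
{'time_s': 0.9, 'q': array([-1.23077999e+00,  1.15988294e-01,  1.44161849e+00, -8.14039556e-06,
        1.58402451e+00, -3.77578022e-02]), 'qd': array([ 0.00050857,  0.00059937, -0.00053242, -0.00104621,  0.00137688,
       -0.00084075]), 'tau': array([ 2.24532152e-03, -7.31725574e+01, -6.32660508e+01,  1.57278037e-04,
        2.97263787e-04,  4.90461176e-06]), 'eef_pos': array([ 0.24898825, -0.62738911,  0.23129955]), 'tool_rot': array([-0.13275741, -0.69452515, -0.13278356,  0.69453496]), 'force': array([-0.19186053, -0.23725065, -0.47023241]), 'ft_torque': array([ 0.01749869, -0.00423593,  0.05138755]), 'opening': 0.08520212608137909}
```

```bash
python3 - <<'E'
import cv2,numpy as np
a=cv2.imread("pics/top1.png")[150:370,130:520]
b=cv2.imread("pics/side1.png")[160:450,210:470]
cv2.imwrite("pics/a.png",cv2.resize(a,None,fx=2,fy=2,interpolation=cv2.INTER_CUBIC))
cv2.imwrite("pics/b.png",cv2.resize(b,None,fx=2,fy=2,interpolation=cv2.INTER_CUBIC))
E
```

```text
(no output)
```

View pics/a.png

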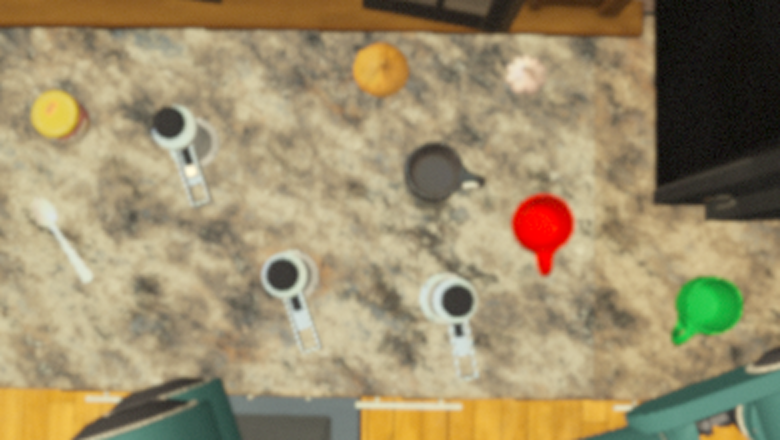

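View pics/b.png

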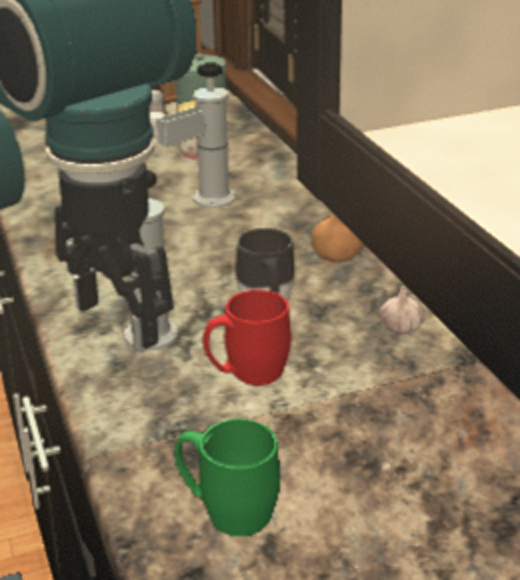

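Candidates (top picture pixels): dispensers at (216,210), (272,287), (357,300) → the leftmost (216,210). Mugs: grey (347,236), red (402,262), green (484,302) → grey, handle toward image right (world -y).

```bash
python3 - <<'E'
from h import *
c=env.camera("top");P=cloud(c);I=c["image"].astype(int);z=P[...,2]
s=lambda u0,u1,v0,v1:(slice(v0,v1),slice(u0,u1))
D=s(195,245,195,265);p=P[D].reshape(-1,3);k=I[D].reshape(-1,3)
cap=p[(p[:,2]>.222)&(p[:,2]<.25)];print("cap",len(cap),cap.mean(0),cap.min(0),cap.max(0))
dark=p[(k.max(1)<70)&(p[:,2]>.2)];print("dark",len(dark),dark.mean(0),(dark.min(0)+dark.max(0))/2)
ch=p[(p[:,2]>.12)&(p[:,2]<.182)];print("ch",len(ch),ch[np.argsort(ch[:,0])][:,:].round(3)[::6].tolist())
M=s(325,385,210,260);p=P[M].reshape(-1,3)
rim=p[(p[:,2]>.08)&(p[:,2]<.11)];print("rim",len(rim));
(cx,cy),r=cv2.minEnclosingCircle(rim[:,:2].astype(np.float32)[rim[:,1]>-.335]);print(cx,cy,r)
h=rim[rim[:,1]<-.335];print(h.round(3).tolist())
print(rim.min(0),rim.max(0), np.median(rim[:,2]))
full=p[p[:,2]>.02];hh=full[full[:,1]<-.33];print("handle",hh.round(3).tolist())
cv2.imwrite("pics/c.png",np.hstack([cv2.resize(c["image"][195:265,195:245,::-1],None,fx=8,fy=8,interpolation=3),cv2.resize(c["image"][205:275,325:375,::-1],None,fx=8,fy=8,interpolation=3)]))
c=env.camera("side");P=cloud(c)
p=P[185:270,280:335].reshape(-1,3);cap=p[(p[:,2]>.215)&(p[:,2]<.25)&(p[:,1]>0)&(p[:,1]<.12)];print("side cap",len(cap),cap.mean(0),cap.min(0),cap.max(0))
col=p[(p[:,2]>.08)&(p[:,2]<.12)&(p[:,1]>0)&(p[:,1]<.12)];print("col",col.min(0),col.max(0))
p=P[255:330,310:365].reshape(-1,3);m=p[(p[:,2]>.085)&(p[:,2]<.1)&(p[:,0]>.45)];print("mug side",m.min(0),m.max(0))
E
```

```text
cap 225 [0.571992   0.06219712 0.2371681 ] [0.55167288 0.04243939 0.22522193] [0.59178575 0.08220653 0.24422662]
dark 136 [0.57005007 0.05980742 0.24884839] [ 0.48328235 -0.05284903  0.98107931]
ch 334 [[0.473, 0.039, 0.168], [0.476, 0.034, 0.164], [0.478, 0.028, 0.174], [0.479, 0.027, 0.158], [0.481, 0.023, 0.171], [0.481, 0.017, 0.162], [0.483, 0.021, 0.166], [0.486, 0.019, 0.168], [0.489, 0.044, 0.156], [0.492, 0.044, 0.152], [0.495, 0.022, 0.147], [0.498, 0.049, 0.17], [0.5, 0.049, 0.173], [0.503, 0.025, 0.144], [0.505, 0.045, 0.149], [0.506, 0.026, 0.175], [0.507, 0.045, 0.149], [0.508, 0.049, 0.173], [0.51, 0.036, 0.156], [0.511, 0.029, 0.176], [0.512, 0.046, 0.159], [0.513, 0.055, 0.17], [0.514, 0.038, 0.162], [0.515, 0.037, 0.151], [0.517, 0.03, 0.165], [0.518, 0.055, 0.173], [0.519, 0.043, 0.164], [0.52, 0.053, 0.149], [0.522, 0.044, 0.162], [0.523, 0.032, 0.151], [0.524, 0.038, 0.163], [0.526, 0.058, 0.169], [0.527, 0.039, 0.162], [0.528, 0.058, 0.172], [0.53, 0.034, 0.158], [0.531, 0.059, 0.167], [0.533, 0.045, 0.153], [0.534, 0.057, 0.145], [0.535, 0.047, 0.159], [0.537, 
[... 814 characters left out ...]
.525, -0.34, 0.086], [0.522, -0.332, 0.086], [0.522, -0.334, 0.088], [0.522, -0.338, 0.083], [0.523, -0.341, 0.08], [0.519, -0.332, 0.088], [0.519, -0.334, 0.087], [0.52, -0.338, 0.081], [0.52, -0.341, 0.078], [0.516, -0.332, 0.089], [0.516, -0.334, 0.093], [0.516, -0.337, 0.091], [0.518, -0.341, 0.074], [0.517, -0.33, 0.042], [0.517, -0.332, 0.052], [0.517, -0.335, 0.052], [0.515, -0.336, 0.069], [0.514, -0.338, 0.084]]
side cap 89 [0.56717235 0.05506835 0.23351912] [0.54856962 0.03729922 0.21575916] [0.58814615 0.08118028 0.24197809]
col [0.54434819 0.03318656 0.08011376] [0.59435339 0.06970074 0.11997392]
mug side [ 0.45001225 -0.4626882   0.08509825] [ 0.56850719 -0.22970778  0.09990121]
```

View pics/c.png

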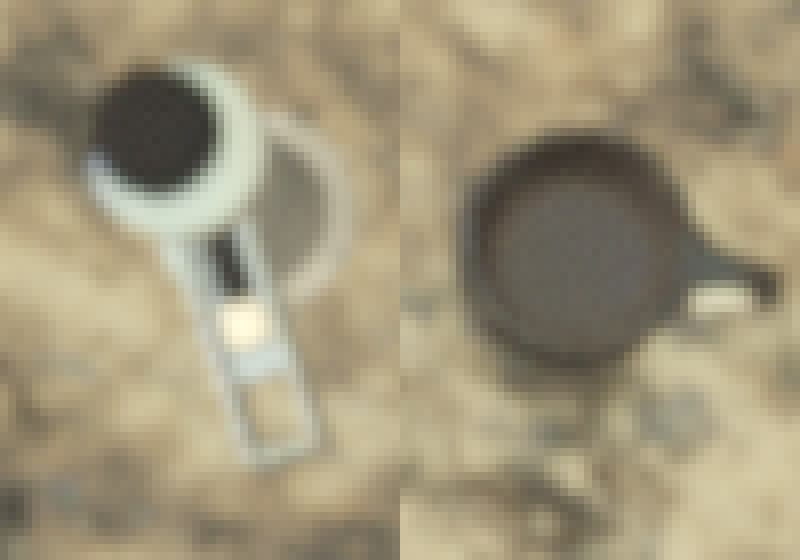

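The crop confirms them: grey mug rim centre at about (347,236), handle to the right ending near (372,240). The leftmost dispenser's cap is at about (214,211), its spout hole at about (230,247), and the cube is in the channel at (225,235).

```bash
cat >> h.py <<'E'
from scipy.spatial.transform import Rotation as R
def onplane(c,u,v,z):
    a=unproj(c,np.array(float(u)),np.array(float(v)),np.array(1.));b=unproj(c,np.array(float(u)),np.array(float(v)),np.array(2.))
    return a+(b-a)*(z-a[2])/(b[2]-a[2])
def tool():
    o=env.observe();q=np.array(o["tool_rot"]);return np.array(o["eef_pos"]),R.from_quat(q[[1,2,3,0]]),o
def go(p,jawdir=None):
    """shares to world point p, tool down with jaws along heading jawdir (rad, mod pi)"""
    e,r,o=tool();off=r.inv().apply(np.array(p)-e)/.15
    rv=np.zeros(3)
    if jawdir is not None:
        c=[]
        for k in(0,np.pi):
            y=np.array([np.cos(jawdir+k),np.sin(jawdir+k),0]);x=np.array([0,0,-1.])
            c.append((r.inv()*R.from_matrix(np.stack([x,y,np.cross(x,y)],1))).as_rotvec())
        rv=min(c,key=np.linalg.norm)
    print("off",off.round(3),"rot",(rv/np.pi).round(4),"eef",e.round(4),"t",round(o["time_s"],2))
E
python3 - <<'E'
from h import *
c=env.camera("top")
print("cap",onplane(c,195+155/8,195+130/8,.236))
print("tip",onplane(c,195+285/8,195+455/8,.17),"hole",onplane(c,195+283/8,195+415/8,.128))
b=onplane(c,347,236.2,.097);h=onplane(c,371.3,240.6,.09);print("bowl",b,"hend",h)
d=(h-b)[:2];print(np.linalg.norm(d),np.degrees(np.arctan2(d[1],d[0])))
e,r,o=tool();print(r.as_matrix().round(3))
g=b[:2]+d/np.linalg.norm(d)*.067;print(g)
go([g[0],g[1],.2],np.arctan2(d[1],d[0])+np.pi/2)
E
```

```text
cap [0.5706843  0.06092451 0.236     ]
tip [0.47578419 0.02671868 0.17      ] hole [0.49141137 0.03338621 0.128     ]
bowl [ 0.52747387 -0.27219338  0.097     ] hend [ 0.51741451 -0.33772073  0.09      ]
0.06629498018907196 -98.72756556012682
[[-0.     0.369 -0.929]
 [-0.    -0.929 -0.369]
 [-1.     0.     0.   ]]
[ 0.51730753 -0.33841758]
off [ 0.209 -1.131 -2.373] rot [-0.3312  0.     -0.    ] eef [ 0.249  -0.6274  0.2313] t 1.05
```

Request:
arm_command(
  offset=[
    [0, -0.2, -0.5],
    [0, -0.4, -0.9],
    [0, -0.4, -0.9],
    [0, -0.4, -0.9],
    [0, -0.4, -0.9],
    [0, -0.4, -0.9],
    [0, -0.4, -0.9],
    [0, -0.4, -0.9],
    [0, -0.4, -0.9],
    [0, -0.4, -0.9],
  ],
  delta_rot=[
    [-0.331, 0, 0],
    [-0.331, 0, 0],
    [-0.331, 0, 0],
    [-0.331, 0, 0],
    [-0.331, 0, 0],
    [-0.331, 0, 0],
    [-0.331, 0, 0],
    [-0.331, 0, 0],
    [-0.331, 0, 0],
    [-0.331, 0, 0],
  ],
  jaw=[0.6, 0.6, 0.6, 0.6, 0.6, 0.6, 0.6, 0.6, 0.6, 0.6],
)

```text
time_s: 1.88
eef_pos: [0.3524, -0.5218, 0.2314]
tool_rot: [-0.461, -0.536, -0.461, 0.536]
force: [-0.1, -0.3, 0.4]
opening: 0.0515
```

```bash
python3 - <<'E'
from h import *
go([.518,-.339,.16],np.radians(-10)); e,r,o=tool();print(r.as_matrix().round(3),o["opening"],o["q"].round(2))
E
```

```text
off [ 0.476  0.908 -1.371] rot [ 0.0075  0.     -0.    ] eef [ 0.3524 -0.5218  0.2314] t 1.88
[[ 0.     0.989 -0.15 ]
 [-0.    -0.15  -0.989]
 [-1.     0.     0.   ]] 0.051543962605133976 [-1.02  0.02  1.54 -0.    1.58 -0.87]
```

Request:
arm_command(
  offset=[
    [0, 0.2, -0.3],
    [0, 0.45, -0.6],
    [0, 0.6, -0.8],
    [0, 0.75, -1],
    [0, 0.9, -1],
    [0, 0.908, -1],
  ],
  delta_rot=[
    [0.0075, 0, 0],
    [0.0075, 0, 0],
    [0.0075, 0, 0],
    [0.0075, 0, 0],
    [0.0075, 0, 0],
    [0.0075, 0, 0],
  ],
  jaw=[0.6, 0.6, 0.6, 0.6, 0.6, 0.6],
)

```text
time_s: 2.38
eef_pos: [0.514, -0.391, 0.2312]
tool_rot: [0.455, 0.542, 0.455, -0.541]
force: [-0.1, -0.2, 0.1]
opening: 0.0513
```

Request:
arm_command(
  offset=[
    [0.1, 0, -0.2],
    [0.3, 0, -0.38],
    [0.4, 0, -0.38],
    [0.4, 0, -0.38],
    [0.4, 0, -0.38],
  ],
  delta_rot=[
    [0, 0, 0],
    [0, 0, 0],
    [0, 0, 0],
    [0, 0, 0],
    [0, 0, 0],
  ],
  jaw=[0.6, 0.6, 0.6, 0.6, 0.6],
)

```text
time_s: 2.8
eef_pos: [0.5236, -0.335, 0.1712]
tool_rot: [0.455, 0.542, 0.455, -0.541]
force: [0.2, 0.3, 0.3]
opening: 0.0514
```

```bash
python3 - <<'E'
from h import *
go([.518,-.339,.055],np.radians(-10)); e,r,o=tool();print(o["q"].round(2))
c=env.camera("side");I=c["image"];save(cv2.resize(I[200:380,260:420],None,fx=4,fy=4,interpolation=3)[:600],"d1.png")
E
```

```text
off [ 0.775 -0.033  0.033] rot [ 0.0002 -0.0003 -0.0001] eef [ 0.5236 -0.335   0.1712] t 2.8
[-0.61  0.02  1.64  0.    1.48 -0.44]
```

View pics/d1.png

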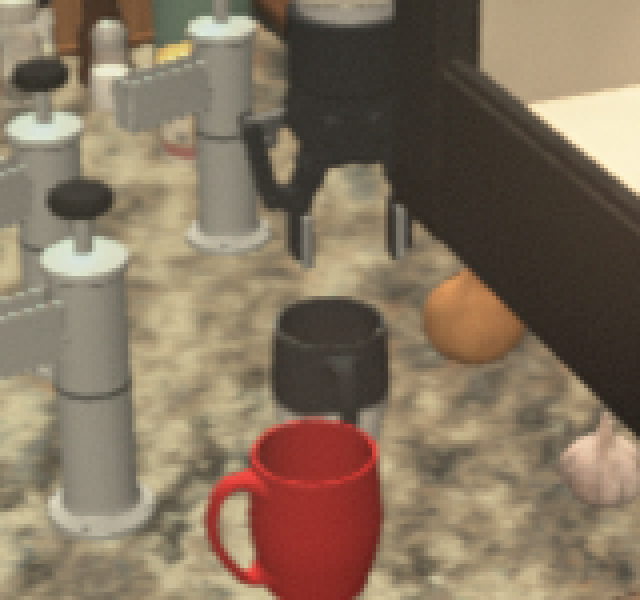

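The gripper straddles the handle bar: fingers at crop x of about 305 and 400, handle at about 345. Now I descend to it.

Request:
arm_command(
  offset=[
    [0.2, -0.033, 0.033],
    [0.4, -0.033, 0.033],
    [0.6, -0.033, 0.033],
    [0.77, -0.033, 0.033],
    [0.77, -0.033, 0.033],
    [0.77, -0.033, 0.033],
  ],
  delta_rot=[
    [0, 0, 0],
    [0, 0, 0],
    [0, 0, 0],
    [0, 0, 0],
    [0, 0, 0],
    [0, 0, 0],
  ],
  jaw=[0.6, 0.6, 0.6, 0.6, 0.6, 0.6],
)

```text
time_s: 3.35
eef_pos: [0.5183, -0.3406, 0.0577]
tool_rot: [0.455, 0.542, 0.454, -0.542]
force: [0.6, 0.1, 1.1]
opening: 0.0512
```

Request:
arm_command(
  offset=[
    [0, 0, 0],
    [0, 0, 0],
    [0, 0, 0],
    [0, 0, 0],
    [0, 0, 0],
    [0, 0, 0],
    [0, 0, 0],
    [0, 0, 0],
  ],
  delta_rot=[
    [0, 0, 0],
    [0, 0, 0],
    [0, 0, 0],
    [0, 0, 0],
    [0, 0, 0],
    [0, 0, 0],
    [0, 0, 0],
    [0, 0, 0],
  ],
  jaw=[0.3, 0.2, 0, 0, 0, 0, 0, 0],
)

```text
time_s: 4.02
eef_pos: [0.5191, -0.3413, 0.0597]
tool_rot: [0.456, 0.543, 0.453, -0.541]
force: [-0.8, -1.7, 7.4]
opening: 0.012
```

```bash
python3 - <<'E'
from h import *
go([.518,-.339,.055],np.radians(-10))
c=env.camera("top");P=cloud(c);I=c["image"];
p=P[205:275,320:390].reshape(-1,3);rim=p[(p[:,2]>.085)&(p[:,2]<.105)&(p[:,1]>-.32)];print(len(rim),rim.min(0),rim.max(0))
a=cv2.resize(I[200:280,310:410],None,fx=5,fy=5,interpolation=3)
c=env.camera("side");b=cv2.resize(c["image"][230:350,300:400],None,fx=400/120,fy=400/120,interpolation=3)[:400];save(np.hstack([a,b[:, :290]]),"e1.png")
E
```

```text
off [ 0.031 -0.01  -0.014] rot [-0.0004  0.0004 -0.0014] eef [ 0.5191 -0.3413  0.0597] t 4.02
87 [ 0.49384446 -0.31023164  0.08503445] [ 0.57105276 -0.23258258  0.10470326]
```

View pics/e1.png

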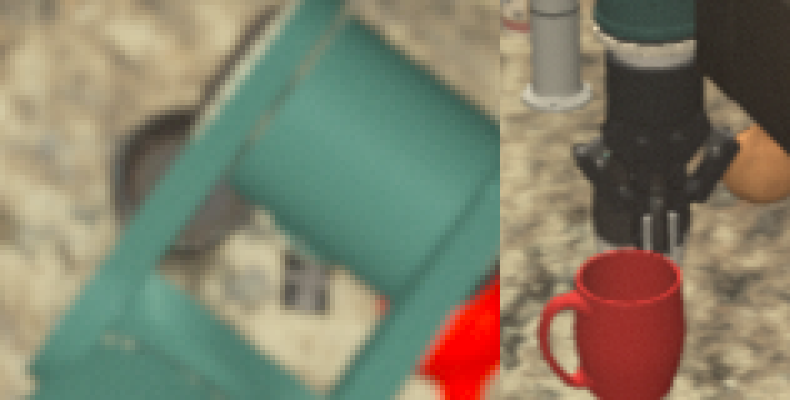

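Gripped: opening 12 mm on the bar. Before carrying the mug I check the wrist's clearance over the neighbouring dispensers.

```bash
python3 - <<'E'
from h import *
e,r,o=tool();print(o["q"].round(3))
a=o["q"][0];P=[]
for n in("side","top"):
    c=env.camera(n);p=cloud(c).reshape(-1,3);k=c["image"].reshape(-1,3).astype(int)
    P.append(p[(p[:,2]>.13)&(p[:,2]<1)&(c["z_map"].ravel()>0)])
p=np.vstack(P)
rad=p[:,0]*np.cos(a)+p[:,1]*np.sin(a);lat=-p[:,0]*np.sin(a)+p[:,1]*np.cos(a)
re=e[0]*np.cos(a)+e[1]*np.sin(a);print("tcp",re,-e[0]*np.sin(a)+e[1]*np.cos(a))
for s in np.arange(-.4,.16,.04):
    m=(rad-re>s)&(rad-re<s+.04)&(abs(lat)<.15)
    # exclude dispensers
    for q in((.361,-.29),(.388,-.08),(.57,.06),(.31,-.29),(.34,-.1)): m&=np.hypot(p[:,0]-q[0],p[:,1]-q[1])>.06
    if m.sum()>5: print(round(s,2),m.sum(),"z",np.percentile(p[m,2],[1,10,50,99]).round(3),"lat",np.percentile(lat[m],[1,99]).round(3))
E
```

```text
[-6.230e-01  9.600e-02  1.748e+00  1.000e-03  1.293e+00 -4.470e-01]
tcp 0.6207641991956611 0.02570143986962059
-0.4 2583 z [0.451 0.499 0.56  0.585] lat [-0.044  0.092]
-0.36 2422 z [0.431 0.477 0.542 0.567] lat [-0.044  0.089]
-0.32 2070 z [0.412 0.454 0.524 0.547] lat [-0.043  0.059]
-0.28 1717 z [0.396 0.451 0.507 0.527] lat [-0.041  0.067]
-0.24 1015 z [0.438 0.466 0.492 0.508] lat [-0.004  0.088]
-0.2 580 z [0.401 0.429 0.463 0.485] lat [0.025 0.092]
-0.16 622 z [0.415 0.424 0.435 0.458] lat [0.027 0.093]
-0.12 1196 z [0.326 0.356 0.422 0.439] lat [-0.045  0.092]
-0.08 1889 z [0.144 0.269 0.382 0.426] lat [-0.046  0.092]
-0.04 3046 z [0.137 0.194 0.386 0.415] lat [-0.054  0.1  ]
-0.0 2892 z [0.136 0.195 0.378 0.405] lat [-0.054  0.098]
0.04 1788 z [0.142 0.361 0.752 0.997] lat [-0.149  0.08 ]
0.08 5243 z [0.339 0.443 0.703 0.995] lat [-0.139 -0.106]
0.12 8230 z [0.342 0.41  0.644 0.994] lat [-0.136 -0.078]
0.16 9053 z [0.203 0.376 0.626 0.993] lat [-0.136  0.148]
```

Request:
arm_command(
  offset=[
    [-0.05, 0, 0],
    [-0.11, 0, 0],
    [-0.11, 0, 0],
    [-0.11, 0, 0],
  ],
  delta_rot=[
    [0, 0, 0],
    [0, 0, 0],
    [0, 0, 0],
    [0, 0, 0],
  ],
  jaw=[0, 0, 0, 0],
)

```text
time_s: 4.55
eef_pos: [0.5194, -0.3414, 0.0772]
tool_rot: [0.456, 0.543, 0.452, -0.541]
force: [0.7, -0.0, -3.6]
opening: 0.0121
```

```bash
python3 - <<'E'
from h import *
e,r,o=tool();print(o["force"],o["opening"],r.as_matrix().round(3).tolist())
go([.525,-.2,.075],np.radians(5))
go([.5137,-.0363,.075],np.radians(20))
c=env.camera("side");P=cloud(c);I=c["image"];p=P[230:330,300:375].reshape(-1,3)
m=(p[:,1]>-.33)&(p[:,1]<-.22)&(p[:,0]>.48)&(p[:,0]<.58)&(p[:,2]<.13);q=p[m];print("z",q[:,2].max())
E
```

```text
[ 0.7133468  -0.04216758 -3.62447806] 0.012106004855880719 [[0.005, 0.985, -0.175], [-0.003, -0.175, -0.985], [-1.0, 0.006, 0.002]]
off [ 0.012 -0.128 -0.935] rot [-0.0837  0.0008 -0.0017] eef [ 0.5194 -0.3414  0.0772] t 4.55
off [ 0.009 -0.393 -1.996] rot [-0.167   0.0011 -0.0016] eef [ 0.5194 -0.3414  0.0772] t 4.55
z 0.11643003608229241
```

Request:
arm_command(
  offset=[
    [0, -0.01, -0.1],
    [0, -0.03, -0.25],
    [0, -0.05, -0.4],
    [0.01, -0.07, -0.55],
    [0.01, -0.1, -0.7],
    [0.01, -0.12, -0.85],
    [0.01, -0.128, -0.93],
    [0.01, -0.128, -0.935],
    [0.01, -0.128, -0.935],
  ],
  delta_rot=[
    [-0.01, 0, 0],
    [-0.02, 0, 0],
    [-0.035, 0, 0],
    [-0.05, 0, 0],
    [-0.06, 0, 0],
    [-0.075, 0, 0],
    [-0.084, 0, -0.002],
    [-0.084, 0, -0.002],
    [-0.084, 0, -0.002],
  ],
  jaw=[0, 0, 0, 0, 0, 0, 0, 0, 0],
)

```text
time_s: 5.35
eef_pos: [0.5248, -0.1994, 0.0746]
tool_rot: [0.522, 0.476, 0.522, -0.478]
force: [-0.7, -0.7, -2.2]
opening: 0.0124
```

```bash
python3 - <<'E'
from h import *
e,r,o=tool();print(o["force"],o["opening"])
go([.518,-.09,.073],np.radians(20))
c=env.camera("side");P=cloud(c);I=c["image"];save(cv2.resize(I[170:330,250:400],None,fx=3.7,fy=3.7,interpolation=3),"f1.png")
E
```

```text
[-0.69494174 -0.68115974 -2.24997677] 0.012351961434317901
off [ 0.009  0.019 -0.73 ] rot [-0.0827  0.0005  0.0008] eef [ 0.5248 -0.1994  0.0746] t 5.35
```

View pics/f1.png

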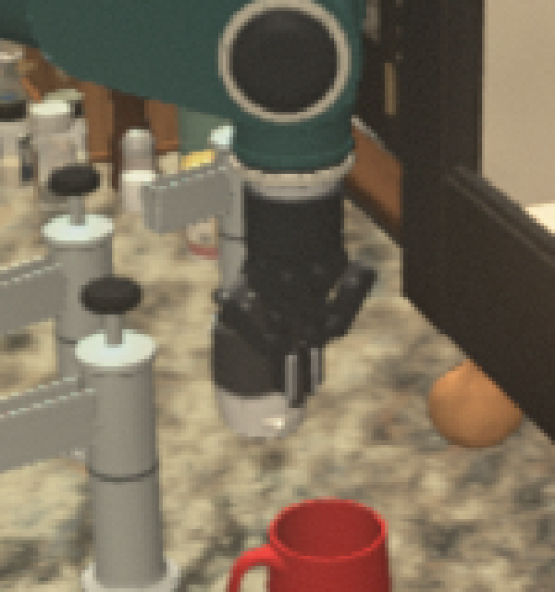

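The mug hangs upright in the gripper, clear of everything. Carrying on.

Request:
arm_command(
  offset=[
    [0, 0, -0.1],
    [0, 0, -0.22],
    [0, 0.01, -0.36],
    [0.01, 0.01, -0.5],
    [0.01, 0.02, -0.64],
    [0.01, 0.02, -0.73],
    [0.01, 0.02, -0.73],
    [0.01, 0.02, -0.73],
  ],
  delta_rot=[
    [-0.01, 0, 0],
    [-0.025, 0, 0],
    [-0.04, 0, 0],
    [-0.055, 0, 0],
    [-0.07, 0, 0],
    [-0.083, 0, 0],
    [-0.083, 0, 0],
    [-0.083, 0, 0],
  ],
  jaw=[0, 0, 0, 0, 0, 0, 0, 0],
)

```text
time_s: 6.07
eef_pos: [0.5182, -0.0907, 0.073]
tool_rot: [0.579, 0.404, 0.579, -0.407]
force: [0.1, -0.3, -1.7]
opening: 0.0121
```

```bash
python3 - <<'E'
from h import *
e,r,o=tool();print(o["force"],o["opening"])
c=env.camera("top");P=cloud(c);I=c["image"];p=P[195:290,205:310].reshape(-1,3)
m=(p[:,2]>.08)&(p[:,2]<.125)&(p[:,1]<.03)&(p[:,1]>-.08)&(p[:,0]>.42)&(p[:,0]<.57);q=p[m]
print(m.sum(),q.min(0),q.max(0),np.median(q[:,2]))
A=np.c_[2*q[:,:2],np.ones(len(q))]
save(cv2.resize(I[190:290,195:325],None,fx=6,fy=6,interpolation=3)[:600],"g1.png")
go([.5137,-.0363,.069],np.radians(20))
E
```

```text
[ 0.13652532 -0.32736081 -1.73047348] 0.012090786822677405
82 [ 0.45686734 -0.06333486  0.08043052] [0.48670192 0.00158867 0.12020885] 0.10438575115828741
off [ 0.026  0.096 -0.354] rot [-0.0003  0.0006  0.0008] eef [ 0.5183 -0.0912  0.073 ] t 6.12
```

View pics/g1.png

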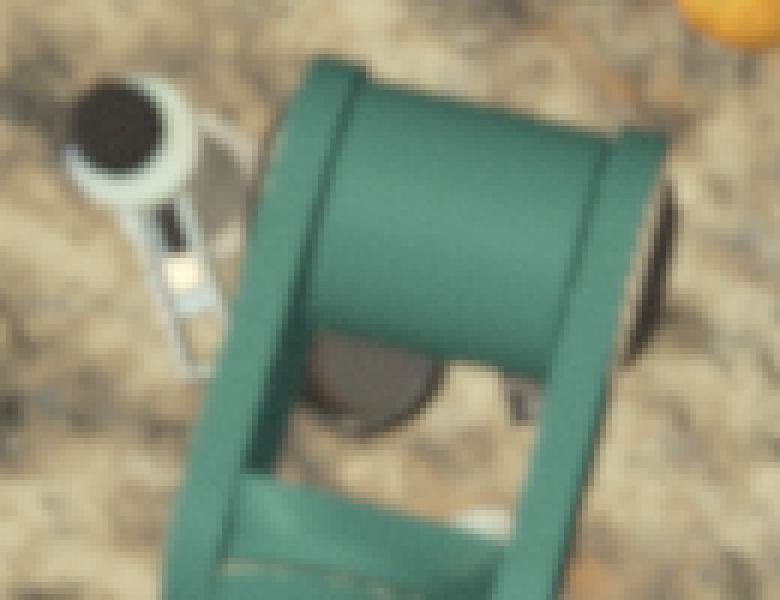

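Bowl visible at crop (360,380), measured x centre .498 as predicted. Slide it under the spout.

Request:
arm_command(
  offset=[
    [0.02, 0.02, -0.06],
    [0.026, 0.04, -0.14],
    [0.026, 0.065, -0.22],
    [0.026, 0.085, -0.3],
    [0.026, 0.096, -0.354],
    [0.026, 0.096, -0.354],
    [0.026, 0.096, -0.354],
  ],
  delta_rot=[
    [0, 0, 0],
    [0, 0, 0],
    [0, 0, 0],
    [0, 0, 0],
    [0, 0, 0],
    [0, 0, 0],
    [0, 0, 0],
  ],
  jaw=[0, 0, 0, 0, 0, 0, 0],
)

```text
time_s: 6.7
eef_pos: [0.5137, -0.0357, 0.0691]
tool_rot: [0.579, 0.404, 0.579, -0.407]
force: [0.3, 0.3, -1.5]
opening: 0.0123
```

Request:
arm_command(
  offset=[
    [0.02, 0, 0],
    [0.04, 0, 0],
    [0.055, 0, 0],
    [0.065, 0, 0],
    [0.065, 0, 0],
    [0.065, 0, 0],
  ],
  delta_rot=[
    [0, 0, 0],
    [0, 0, 0],
    [0, 0, 0],
    [0, 0, 0],
    [0, 0, 0],
    [0, 0, 0],
  ],
  jaw=[0, 0, 0, 0, 0, 0],
)

```text
time_s: 7.2
eef_pos: [0.514, -0.0363, 0.0598]
tool_rot: [0.58, 0.405, 0.579, -0.407]
force: [-1.8, -2.1, 5.0]
opening: 0.0115
```

Request:
arm_command(
  offset=[
    [0, 0, 0],
    [0, 0, 0],
    [0, 0, 0],
    [0, 0, 0],
    [0, 0, 0],
    [0, 0, 0],
  ],
  delta_rot=[
    [0, 0, 0],
    [0, 0, 0],
    [0, 0, 0],
    [0, 0, 0],
    [0, 0, 0],
    [0, 0, 0],
  ],
  jaw=[0.25, 0.4, 0.5, 0.5, 0.5, 0.5],
)

```text
time_s: 7.7
eef_pos: [0.514, -0.0363, 0.0597]
tool_rot: [0.58, 0.404, 0.579, -0.407]
force: [0.2, 0.7, -0.3]
opening: 0.0428
```

```bash
python3 - <<'E'
from h import *
e,r,o=tool();print(o["force"],o["opening"],e)
c=env.camera("top");P=cloud(c);I=c["image"];p=P[195:290,205:310].reshape(-1,3)
m=(p[:,2]>.08)&(p[:,2]<.11)&(p[:,1]<.09)&(p[:,1]>-.03)&(p[:,0]>.42)&(p[:,0]<.57);q=p[m]
print(m.sum(),q.min(0),q.max(0),np.median(q[:,2]))
c=env.camera("side");P=cloud(c);p=P[180:320,260:360].reshape(-1,3)
m=(p[:,2]>.05)&(p[:,2]<.11)&(p[:,1]<.09)&(p[:,1]>-.025)&(p[:,0]>.42)&(p[:,0]<.54);q=p[m];print(m.sum(),q.min(0),q.max(0))
save(np.hstack([cv2.resize(I[190:290,195:295],(395,395),interpolation=3),cv2.resize(c["image"][170:270,255:355],(395,395),interpolation=3)]),"i1.png")
E
```

```text
[ 0.23967668  0.66615998 -0.30253546] 0.042812170852975354 [ 0.51395794 -0.03626963  0.05973333]
59 [ 0.45146128 -0.00657553  0.08153519] [0.48087214 0.05391313 0.10350656] 0.09468911040459616
258 [ 0.44755128 -0.02446448  0.05035653] [0.53575243 0.07214559 0.10946975]
```

View pics/i1.png

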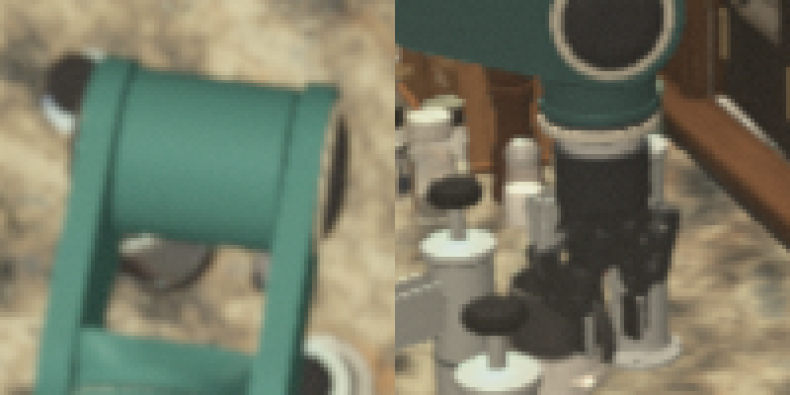

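Mug released on the worktop with its bowl beside the spout line; gripper rises straight up.

Request:
arm_command(
  offset=[
    [-0.1, 0, 0],
    [-0.3, 0, 0],
    [-0.55, 0, 0],
    [-0.8, 0, 0],
    [-1, 0, 0],
    [-1, 0, 0],
  ],
  delta_rot=[
    [0, 0, 0],
    [0, 0, 0],
    [0, 0, 0],
    [0, 0, 0],
    [0, 0, 0],
    [0, 0, 0],
  ],
  jaw=[0.5, 0.5, 0.5, 0.5, 0.5, 0.5],
)

```text
time_s: 8.3
eef_pos: [0.5158, -0.0359, 0.2166]
tool_rot: [0.582, 0.406, 0.576, -0.405]
force: [1.2, 0.2, 1.5]
opening: 0.0428
```

Request:
arm_command(
  offset=[
    [-0.2, 0, 0],
    [-0.4, 0, 0],
    [-0.5, 0, 0],
    [-0.5, 0.1, 0.6],
    [-0.5, 0.1, 0.6],
    [-0.5, 0.1, 0.6],
    [-0.5, 0.1, 0.6],
  ],
  delta_rot=[
    [0, 0, 0],
    [0, 0, 0],
    [0, 0, 0],
    [0, 0, 0],
    [0, 0, 0],
    [0, 0, 0],
    [0, 0, 0],
  ],
  jaw=[0, 0, 0, 0, 0, 0, 0],
)

```text
time_s: 8.88
eef_pos: [0.5607, -0.117, 0.2907]
tool_rot: [0.581, 0.406, 0.576, -0.406]
force: [-0.5, -0.3, 0.2]
opening: -0.0
```

```bash
python3 - <<'E'
from h import *
e,r,o=tool();print(o["force"],o["opening"],e)
c=env.camera("top");P=cloud(c);I=c["image"];p=P[195:290,195:310].reshape(-1,3)
m=(p[:,2]>.085)&(p[:,2]<.105)&(p[:,1]<.1)&(p[:,1]>-.08)&(p[:,0]>.42)&(p[:,0]<.56);q=p[m]
print(m.sum(),q.min(0),q.max(0),np.median(q[:,2]))
qq=q[q[:,1]>-.005];print(cv2.minEnclosingCircle(qq[:,:2].astype(np.float32)))
cap=p[(p[:,2]>.226)&(p[:,2]<.246)&(abs(p[:,0]-.57)<.03)&(abs(p[:,1]-.061)<.03)];print(len(cap),(cap.min(0)+cap.max(0))/2,cap.mean(0))
save(cv2.resize(I[190:270,185:285],None,fx=6,fy=6,interpolation=3),"j1.png")
E
```

```text
[-0.52664768 -0.25358654  0.20671152] -4.088389517300598e-05 [ 0.56074328 -0.11699825  0.2907035 ]
110 [ 0.47398775 -0.03213867  0.08548312] [0.55678854 0.07973011 0.10482478] 0.09378731089836023
((0.5193901658058167, 0.04207077994942665), 0.050850994884967804)
225 [0.5718999  0.06240825 0.23632694] [0.57214121 0.0622807  0.23653356]
```

View pics/j1.png

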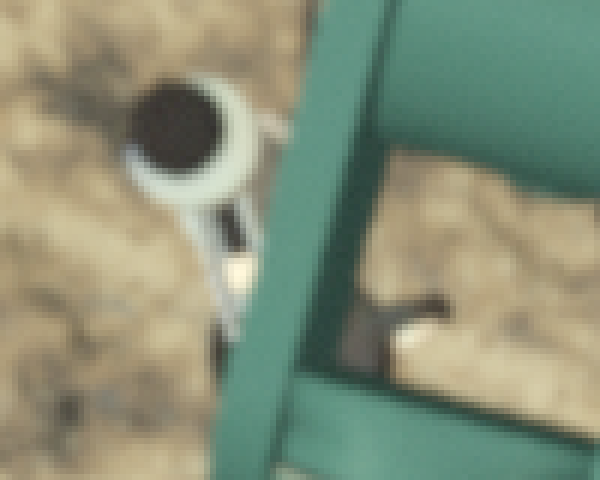

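The arm hides part of the bowl; only the handle shows, at crop (445,308). I move aside for a clean look.

Request:
arm_command(
  offset=[
    [0, 0, 0.3],
    [0, 0, 0.6],
    [0, 0, 0.9],
    [0, 0, 0.9],
    [0, 0, 0.9],
  ],
  delta_rot=[
    [0, 0, 0],
    [0, 0, 0],
    [0, 0, 0],
    [0, 0, 0],
    [0, 0, 0],
  ],
  jaw=[0, 0, 0, 0, 0],
)

```text
time_s: 9.35
eef_pos: [0.6063, -0.2439, 0.2905]
tool_rot: [0.58, 0.406, 0.577, -0.407]
force: [-0.9, -0.3, -0.1]
opening: 0.0002
```

```bash
python3 - <<'E'
from h import *
c=env.camera("top");P=cloud(c);I=c["image"];p=P[195:290,195:310].reshape(-1,3)
m=(p[:,2]>.088)&(p[:,2]<.105)&(p[:,1]<.1)&(p[:,1]>-.008)&(p[:,0]>.42)&(p[:,0]<.56)&(np.hypot(p[:,0]-.571,p[:,1]-.061)>.05);q=p[m]
print(m.sum(),q.min(0),q.max(0),np.median(q[:,2]),cv2.minEnclosingCircle(q[:,:2].astype(np.float32)))
save(cv2.resize(I[190:270,185:285],None,fx=6,fy=6,interpolation=3),"k1.png")
go([.571,.0615,.26])
E
```

```text
124 [ 0.45332011 -0.00768611  0.08814974] [0.5289036  0.06900361 0.10428001] 0.09603150053433385 ((0.49207285046577454, 0.028942300006747246), 0.04065784811973572)
off [ 0.2    0.468 -1.986] rot [0. 0. 0.] eef [ 0.6061 -0.2424  0.291 ] t 9.4
```

View pics/k1.png

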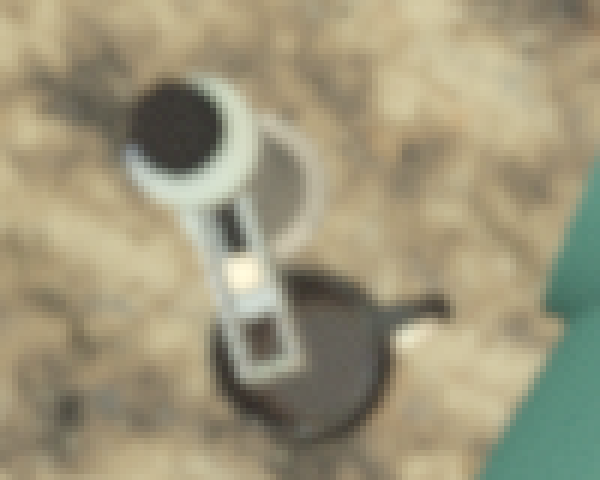

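The spout hole (crop 265,340) is over the bowl: bowl centre (.492,.029), spout (.4905,.033), 4 mm apart. Next, the plunger.

Request:
arm_command(
  offset=[
    [0, 0.1, -0.25],
    [0, 0.2, -0.5],
    [0, 0.3, -0.75],
    [0, 0.4, -0.99],
    [0, 0.4, -0.99],
    [0, 0.4, -0.99],
  ],
  delta_rot=[
    [0, 0, 0],
    [0, 0, 0],
    [0, 0, 0],
    [0, 0, 0],
    [0, 0, 0],
    [0, 0, 0],
  ],
  jaw=[0, 0, 0, 0, 0, 0],
)

```text
time_s: 9.9
eef_pos: [0.6113, -0.0788, 0.2912]
tool_rot: [0.582, 0.405, 0.578, -0.405]
force: [-0.0, -0.0, 0.3]
opening: -0.0001
```

Request:
arm_command(
  offset=[
    [0, 0.068, -0.25],
    [0, 0.068, -0.5],
    [0, 0.068, -0.75],
    [0, 0.068, -0.99],
    [0, 0.068, -0.99],
    [0, 0.068, -0.99],
    [0, 0.068, -0.99],
  ],
  delta_rot=[
    [0, 0, 0],
    [0, 0, 0],
    [0, 0, 0],
    [0, 0, 0],
    [0, 0, 0],
    [0, 0, 0],
    [0, 0, 0],
  ],
  jaw=[0, 0, 0, 0, 0, 0, 0],
)

```text
time_s: 10.48
eef_pos: [0.5695, 0.0639, 0.2908]
tool_rot: [0.582, 0.405, 0.577, -0.404]
force: [0.2, -1.0, 0.9]
opening: 0.0001
```

```bash
python3 - <<'E'
from h import *
go([.571,.0615,.243]);e,r,o=tool();print(o["force"])
E
```

```text
off [0.319 0.002 0.017] rot [0. 0. 0.] eef [0.5695 0.0639 0.2908] t 10.48
[ 0.24349394 -1.00889515  0.93980124]
```

Request:
arm_command(
  offset=[
    [0.1, 0, 0.017],
    [0.2, 0, 0.017],
    [0.28, 0, 0.017],
    [0.32, 0, 0.017],
    [0.32, 0, 0.017],
    [0.32, 0, 0.017],
  ],
  delta_rot=[
    [0, 0, 0],
    [0, 0, 0],
    [0, 0, 0],
    [0, 0, 0],
    [0, 0, 0],
    [0, 0, 0],
  ],
  jaw=[0, 0, 0, 0, 0, 0],
)

```text
time_s: 10.98
eef_pos: [0.5707, 0.0612, 0.2424]
tool_rot: [0.582, 0.405, 0.578, -0.405]
force: [-0.1, -0.0, -0.0]
opening: -0.0003
```

Request:
arm_command(
  offset=[
    [0.02, 0, 0],
    [0.04, 0, 0],
    [0.06, 0, 0],
    [0.08, 0, 0],
    [0.08, 0, 0],
    [0.08, 0, 0],
  ],
  delta_rot=[
    [0, 0, 0],
    [0, 0, 0],
    [0, 0, 0],
    [0, 0, 0],
    [0, 0, 0],
    [0, 0, 0],
  ],
  jaw=[0, 0, 0, 0, 0, 0],
)

```text
time_s: 11.48
eef_pos: [0.5708, 0.0611, 0.2306]
tool_rot: [0.582, 0.405, 0.577, -0.405]
force: [0.3, -0.8, 3.5]
opening: 0.0001
```

Request:
arm_command(
  offset=[
    [0.01, 0, 0],
    [0.02, 0, 0],
    [0.02, 0, 0],
    [0.02, 0, 0],
  ],
  delta_rot=[
    [0, 0, 0],
    [0, 0, 0],
    [0, 0, 0],
    [0, 0, 0],
  ],
  jaw=[0, 0, 0, 0],
)

```text
time_s: 11.82
eef_pos: [0.5709, 0.0612, 0.2276]
tool_rot: [0.582, 0.405, 0.577, -0.405]
force: [0.3, -0.4, 3.5]
opening: -0.0001
```

Request:
arm_command(
  offset=[
    [0.01, 0, 0],
    [0.02, 0, 0],
    [0.02, 0, 0],
    [0.02, 0, 0],
  ],
  delta_rot=[
    [0, 0, 0],
    [0, 0, 0],
    [0, 0, 0],
    [0, 0, 0],
  ],
  jaw=[0, 0, 0, 0],
)

```text
time_s: 12.15
eef_pos: [0.5709, 0.0611, 0.2245]
tool_rot: [0.582, 0.405, 0.577, -0.405]
force: [0.5, 0.1, 3.9]
opening: -0.0
```

Request:
arm_command(
  offset=[
    [0.01, 0, 0],
    [0.02, 0, 0],
    [0.02, 0, 0],
    [0.02, 0, 0],
  ],
  delta_rot=[
    [0, 0, 0],
    [0, 0, 0],
    [0, 0, 0],
    [0, 0, 0],
  ],
  jaw=[0, 0, 0, 0],
)

```text
time_s: 12.48
eef_pos: [0.5709, 0.0611, 0.2215]
tool_rot: [0.582, 0.405, 0.578, -0.405]
force: [-0.9, 0.1, 4.3]
opening: 0.0001
```

Request:
arm_command(
  offset=[
    [0.01, 0, 0],
    [0.015, 0, 0],
    [0.015, 0, 0],
    [0.015, 0, 0],
  ],
  delta_rot=[
    [0, 0, 0],
    [0, 0, 0],
    [0, 0, 0],
    [0, 0, 0],
  ],
  jaw=[0, 0, 0, 0],
)

```text
time_s: 12.82
eef_pos: [0.5709, 0.0611, 0.2195]
tool_rot: [0.582, 0.405, 0.577, -0.405]
force: [-1.6, -0.2, 6.8]
opening: 0.0001
```

Request:
arm_command(
  offset=[
    [0.01, 0, 0],
    [0.015, 0, 0],
    [0.015, 0, 0],
    [0.015, 0, 0],
  ],
  delta_rot=[
    [0, 0, 0],
    [0, 0, 0],
    [0, 0, 0],
    [0, 0, 0],
  ],
  jaw=[0, 0, 0, 0],
)

```text
time_s: 13.15
eef_pos: [0.5709, 0.0612, 0.2177]
tool_rot: [0.582, 0.405, 0.577, -0.405]
force: [-2.1, -1.0, 7.6]
opening: -0.0001
```

Request:
arm_command(
  offset=[
    [0.005, 0, 0],
    [0.01, 0, 0],
    [0.01, 0, 0],
    [0.01, 0, 0],
  ],
  delta_rot=[
    [0, 0, 0],
    [0, 0, 0],
    [0, 0, 0],
    [0, 0, 0],
  ],
  jaw=[0, 0, 0, 0],
)

```text
time_s: 13.48
eef_pos: [0.5709, 0.0612, 0.2167]
tool_rot: [0.582, 0.405, 0.577, -0.404]
force: [-3.5, -0.1, 8.2]
opening: -0.0004
```

Request:
arm_command(
  offset=[
    [0.01, 0, 0],
    [0.01, 0, 0],
    [0.01, 0, 0],
  ],
  delta_rot=[
    [0, 0, 0],
    [0, 0, 0],
    [0, 0, 0],
  ],
  jaw=[0, 0, 0],
)

```text
time_s: 13.73
eef_pos: [0.5709, 0.0611, 0.2157]
tool_rot: [0.582, 0.406, 0.577, -0.404]
force: [-2.8, -1.1, 9.3]
opening: -0.0001
```

Request:
arm_command(
  offset=[
    [0.01, 0, 0],
    [0.01, 0, 0],
    [0.01, 0, 0],
  ],
  delta_rot=[
    [0, 0, 0],
    [0, 0, 0],
    [0, 0, 0],
  ],
  jaw=[0, 0, 0],
)

```text
time_s: 13.98
eef_pos: [0.5709, 0.0612, 0.2147]
tool_rot: [0.582, 0.406, 0.577, -0.404]
force: [-3.2, -1.0, 9.5]
opening: -0.0
```

Request:
arm_command(
  offset=[
    [0.005, 0, 0],
    [0.005, 0, 0],
    [0.005, 0, 0],
  ],
  delta_rot=[
    [0, 0, 0],
    [0, 0, 0],
    [0, 0, 0],
  ],
  jaw=[0, 0, 0],
)

```text
time_s: 14.23
eef_pos: [0.5709, 0.0612, 0.2146]
tool_rot: [0.582, 0.406, 0.577, -0.404]
force: [-4.1, 0.1, 9.7]
opening: 0.0001
```

Request:
arm_command(
  offset=[
    [0.01, 0, 0],
    [0.01, 0, 0],
    [0.01, 0, 0],
  ],
  delta_rot=[
    [0, 0, 0],
    [0, 0, 0],
    [0, 0, 0],
  ],
  jaw=[0, 0, 0],
)

```text
time_s: 14.48
eef_pos: [0.5709, 0.0612, 0.2139]
tool_rot: [0.583, 0.406, 0.577, -0.404]
force: [-3.6, -1.4, 10.5]
opening: 0.0001
```

Request:
arm_command(
  offset=[
    [0.01, 0, 0],
    [0.01, 0, 0],
    [0.01, 0, 0],
  ],
  delta_rot=[
    [0, 0, 0],
    [0, 0, 0],
    [0, 0, 0],
  ],
  jaw=[0, 0, 0],
)

```text
time_s: 14.73
eef_pos: [0.571, 0.0612, 0.2135]
tool_rot: [0.583, 0.406, 0.576, -0.404]
force: [-5.0, -0.5, 11.7]
opening: 0.0001
```

Request:
arm_command(
  offset=[
    [0.012, 0, 0],
    [0.012, 0, 0],
    [0.012, 0, 0],
  ],
  delta_rot=[
    [0, 0, 0],
    [0, 0, 0],
    [0, 0, 0],
  ],
  jaw=[0, 0, 0],
)

```text
time_s: 14.98
eef_pos: [0.571, 0.0612, 0.2129]
tool_rot: [0.583, 0.406, 0.576, -0.404]
force: [-5.5, -0.5, 15.0]
opening: 0.0002
```

Request:
arm_command(
  offset=[
    [0.012, 0, 0],
    [0.012, 0, 0],
    [0.012, 0, 0],
  ],
  delta_rot=[
    [0, 0, 0],
    [0, 0, 0],
    [0, 0, 0],
  ],
  jaw=[0, 0, 0],
)

```text
time_s: 15.23
eef_pos: [0.571, 0.0612, 0.2126]
tool_rot: [0.583, 0.406, 0.576, -0.403]
force: [-7.1, -0.6, 16.2]
opening: 0.0002
```

Request:
arm_command(
  offset=[
    [0.013, 0, 0],
    [0.013, 0, 0],
    [0.013, 0, 0],
    [0.013, 0, 0],
    [0.013, 0, 0],
    [0.013, 0, 0],
    [0.013, 0, 0],
    [0.013, 0, 0],
  ],
  delta_rot=[
    [0, 0, 0],
    [0, 0, 0],
    [0, 0, 0],
    [0, 0, 0],
    [0, 0, 0],
    [0, 0, 0],
    [0, 0, 0],
    [0, 0, 0],
  ],
  jaw=[0, 0, 0, 0, 0, 0, 0, 0],
)

```text
time_s: 15.9
eef_pos: [0.571, 0.0612, 0.2123]
tool_rot: [0.584, 0.407, 0.576, -0.403]
force: [-7.0, -0.8, 17.5]
opening: 0.0
```

Held at about 17.5 N for over half a second, on the steep slope of the second stop. Release upward.

Request:
arm_command(
  offset=[
    [-0.04, 0, 0],
    [-0.1, 0, 0],
    [-0.18, 0, 0],
    [-0.3, 0, 0],
    [-0.45, 0, 0],
    [-0.6, 0, 0],
    [-0.6, 0, 0],
  ],
  delta_rot=[
    [0, 0, 0],
    [0, 0, 0],
    [0, 0, 0],
    [0, 0, 0],
    [0, 0, 0],
    [0, 0, 0],
    [0, 0, 0],
  ],
  jaw=[0, 0, 0, 0, 0, 0, 0],
)

```text
time_s: 16.48
eef_pos: [0.5705, 0.0615, 0.3071]
tool_rot: [0.585, 0.408, 0.574, -0.402]
force: [1.3, 0.0, 1.4]
opening: -0.0002
```

Request:
arm_command(
  offset=[
    [0, 0, 0.25],
    [0, 0, 0.5],
    [0, 0, 0.75],
    [0, 0, 1],
    [0, 0, 1],
    [0, 0, 1],
  ],
  delta_rot=[
    [0, 0, 0],
    [0, 0, 0],
    [0, 0, 0],
    [0, 0, 0],
    [0, 0, 0],
    [0, 0, 0],
  ],
  jaw=[0, 0, 0, 0, 0, 0],
)

```text
time_s: 16.98
eef_pos: [0.6223, -0.081, 0.3074]
tool_rot: [0.584, 0.408, 0.574, -0.403]
force: [-0.1, 0.3, -0.5]
opening: 0.0002
```

Request:
arm_command(
  offset=[
    [0, 0, 0.25],
    [0, 0, 0.5],
    [0, 0, 0.75],
    [0, 0, 1],
    [0, 0, 1],
    [0, 0, 1],
  ],
  delta_rot=[
    [0, 0, 0],
    [0, 0, 0],
    [0, 0, 0],
    [0, 0, 0],
    [0, 0, 0],
    [0, 0, 0],
  ],
  jaw=[0, 0, 0, 0, 0, 0],
)

```text
time_s: 17.48
eef_pos: [0.6737, -0.2225, 0.3073]
tool_rot: [0.583, 0.409, 0.575, -0.403]
force: [-0.0, 0.8, 0.2]
opening: 0.0
```

```bash
python3 - <<'E'
from h import *
c=env.camera("top");P=cloud(c);I=c["image"];p=P[195:290,195:310].reshape(-1,3)
m=(p[:,2]>.088)&(p[:,2]<.105)&(p[:,1]<.1)&(p[:,1]>-.008)&(p[:,0]>.42)&(p[:,0]<.56)&(np.hypot(p[:,0]-.571,p[:,1]-.061)>.05);q=p[m]
print(m.sum(),cv2.minEnclosingCircle(q[:,:2].astype(np.float32)))
cap=p[(abs(p[:,0]-.571)<.012)&(abs(p[:,1]-.062)<.012)];print("cap z",np.median(cap[:,2]))
for d in env.search_frame("top","sugar_cube"): print(d,P[int(d["extent"][1]),int(d["extent"][0])])
s=env.camera("side")["image"]
save(np.hstack([cv2.resize(I[200:270,195:265],(395,395),interpolation=3),cv2.resize(s[170:270,265:365],(395,395),interpolation=3)]),"l1.png")
print(env.observe()["force"])
E
```

```text
116 ((0.4930623471736908, 0.02968396432697773), 0.040898218750953674)
cap z 0.23779237971412293
[-0.66009895 -0.27499907 -0.00914453]
```

View pics/l1.png

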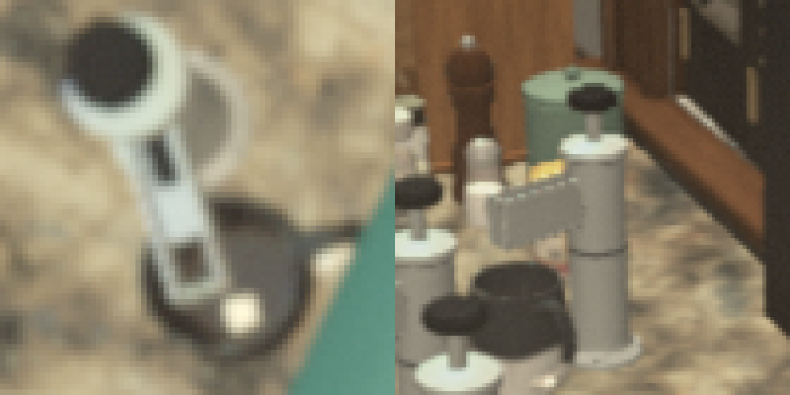

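The cube is in the mug (crop 238,313), the channel is empty and the plunger is up (cap z .238). Handing in.

```bash
python3 - <<'E'
from h import *
c=env.camera("top");P=cloud(c);print(P[254:258,235:239,:].reshape(-1,3).mean(0))
env.close_job()
E
```

```text
[0.4750544  0.02988101 0.02198701]
the job is handed in; nothing more can be done
```

The mug is standing upright under the spout of the leftmost dispenser, with the sugar cube lying in it. I handed the job in at about 17.6 s; no verdict was reported.

- **Mug:** I carried the grey mug there by its handle. Its bowl axis measured about 4 mm from the spout after release and still did at the last check.
- **Plunger:** I felt the first stop at about 15 to 16 mm of travel. The steep second stop came at about 22 mm. I held it there at 15 to 17.5 N vertical (about 19 N in total with the sideways part) for roughly 0.9 s, then let it rise.
- **Last check:** The plunger cap was back up (measured 238 mm, nominal 236 mm). The cube's top was about 22 mm above the worktop, about 18 mm from the bowl axis. The arm was clear of everything.
- **Not confirmed:** The network did not find the cube in the last top picture, so I confirmed it by eye and depth. I did not measure the bystanders again, but the arm never came near them.
- **Oddity:** A sideways force of about 7 N built up during the press, with no visible effect.

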